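# Index the crimping dial and hold up the crimped vial

### The job

The vial under the crimping head has just been crimped: lift the black index knob, swing the dial a quarter turn clockwise (seen from above) so that this vial comes out to the front, nearest the robot, and let the knob drop fully home. Then draw the vial up out of its nest and hold it about 20 cm or more above the bench, leaned about 60 degrees from upright, for its crimp to be inspected. Finish while still holding it there, clear of the machine; leave the other two vials in their nests and the cap tray and the decapper where they are.

Things in the scene. Friction and masses are not known exactly. Their poses are not given: they have to be found in the camera images.
- crimper: crimping station, fixed on the bench: grey base plate 300 x 430 x 16 mm, steel index ring (radius 138, top at 30 mm). Origin: on the dial's vertical axis at bench height. Axes: -x points to the front place (towards the robot within 15 degrees), +x to the far place, +y to the left place, -y to the crimping place under the head, z up
- crimp_head (a point): centre of the underside of the steel crimping jaw (radius 22 mm), 127 mm up, 80 mm from the dial axis on the crimper's -y. Above it a head 50 mm wide in x, 153 to 215 mm high, reaches from y = -56 mm to a white tower (y -152 to -252, x -45 to 45 mm, 250 mm high). Same axes as the crimper
- dial (a joint): angle of the aluminium dial (radius 108, top at 32 mm; four white nests at radius 80 mm: bore 25, floor at 36, rim at 54 mm): 0 at the start, grows clockwise seen from above (rad); stations every pi/2; at pi/2 the crimped vial is at the front place. Friction 0.06 N m with the plunger up; with it home the dial is locked with 1 degree of play
- plunger (a joint): lift of the sprung index plunger (m), which rides on the dial: 0 = home, its pin 9 mm deep in one of four holes of the fixed ring, 0.014 = fully up, pin clear from 0.010. The spring pushes down with 5 N at home, 8.5 N at the top. Let go within 2 mm of a hole it drops home by itself; elsewhere the pin rests on the ring
- index_knob (a point): centre of the round black plunger knob, 26 mm across, 22 mm high, 75 mm above the bench when home, 125 mm from the dial axis. Under it a housing 20 mm across (top at 58 mm) on an arm 24 mm wide (top at 40 mm). At the start it is at the front left, (-88, 88) mm in the crimper's axes; a quarter turn on, at the far left, (88, 88) mm
- vial_mid (a point): centre of the just-crimped vial, at the start the one under the crimping head: amber glass 22.5 mm across, 77 mm tall with its aluminium cap (20.8 mm across, 11 mm high); the full-width glass ends 17.5 mm above this point. z: along the vial to the cap. It stands 18 mm deep in its nest, centre 74.5 mm above the bench; 25 to 50 g
- vial: the same vial; origin at the centre of its underside
- far_vial_mid (a point): centre of an identical vial in the far nest (it comes under the head with the quarter turn); leave it in its nest
- left_vial_mid (a point): centre of an identical vial in the left nest; leave it in its nest
- far_vial: the far vial; origin at the centre of its underside
- left_vial: the left vial; origin at the centre of its underside
- tray_mid (a point): centre of a bystander: white tray of caps, 100 x 130 x 30 mm
- decapper_mid (a point): middle of a bystander: hand decapper with two black grips, 180 mm long, 32 mm high at most, lying flat

How it is judged:
By the outcome, as a careful person would: the job done as asked, in the order asked, and still so for the second after the job is handed in, while the arm keeps its last pose, push and grip.
It also fails if it takes over 67 s, if anything falls off the work surface, if the arm or the gripper's body presses on something with over 40 N, if the wrist force passes 120 N, or if a joint passes its speed limit or range.

### The arm

A 6-joint arm with a two-finger parallel gripper is mounted at the origin on the work surface. World frame = base frame: x ahead of the robot, y to its left, z up, the work surface at z = 0. Lengths are in m, angles in rad, forces in N, time in s.
With the tool pointing down it reaches from about 0.35 to 0.975 m from the base axis. Payload 4.9 kg.
Tool frame: the origin (TCP) lies at the very end of the fingers, on their centre line; the grasp point (between the pads) lies 19 mm behind it (robot.hold_point_z is the distance from the TCP to the grasp point, in m); z points along the fingers, y is the line along which they close (so a half turn about z gives the same grasp; the last joint's range is limited). The gripper opens to 85 mm and grips with 20 to 120 N. Pads are 22 mm wide; open, the fingers measure 114 mm over their backs; the gripper's body (76 mm by 85 mm) begins 54 mm behind the grasp point. The pads swing forward as they close: fully open they stand 13 mm farther back than shut.
Start: joints at [1.106, 0.053, 1.613, -0, 1.476, -0.119], TCP at [0.212, 0.588, 0.231] pointing down, gripper open.
Joint ranges: [-3.01, 3.01], [-1.01, 2.22], [0.06, 2.58], [-1.02, 4.17], [0.09, 2.62], [-3.14, 3.14]. Speed limits (rad/s): [2.57, 2.57, 3.14, 3.14, 3.14, 3.14].

### API

Orientations are given as a 3x3 rotation matrix whose columns are the frame's x, y, z axes.
In Python, from station import robot gives the robot as it stands.
- The arm moves only by the tool apply_moves, never from a script. Its argument "commands" is a list that holds one entry, the list of rows, each a list of 7 numbers: the shift along the tool's x, y, z in mm, then the turn, a rotation vector about the tool's x, y, z in rad, then the opening, from 0 (shut) to 1 (fully open). A call has 1 to 12 rows; each row shifts and turns the commanded pose from where the row before left it, along the tool's axes as they then stand; what a row does not reach is not made up. A row lasts 1/12 s, in which the tool goes at most 41.7 mm and 7.16 degrees, less where a joint would pass 70% of its speed; a pose out of reach is approached as far as the arm can. A call with a gripper value outside its range is refused whole. The fingers move at their own pace and stop on an object; "grip_force" is the grip in N (left out, the last holds). Time passes only in rows, so rows that do not move let the fingers close. It gives the time, the measured TCP pose, the force, the opening and the grip force at its end, in the units of the state.
- robot.observe(): the state, without advancing time (a new reading comes with each control period).
- robot.snapshot(name): name is "scene" or "top" or "wrist"; returns a dict with "img" (400x640x3 uint8, blue, green, red), "K" (3x3 intrinsics, pixels), "k1" (the pictures are not rectified: a ray, as slopes to the right and down, at radius r is drawn at 1 + k1 r^2 times it, then the intrinsics apply), "R" (3x3) and "t" (3): a world point X has camera coordinates R X + t; the wrist camera has in their place "hand_eye" (4x4, takes a point from camera to tool coordinates, whose origin is the TCP and whose axes are the flange's). Camera axes: x right, y down, z forward; pixel columns grow to the right and rows downward; lengths in m; the calibration is good to about 2 mm. A picture is of the moment at which its call begins: read the wrist's pose just before it. There is no depth.
- robot.sign_off(): hands the job in; it is judged then, once.
Trained networks look in a picture, given as the dict that the camera call returned (one of the last four; its "shot" number tells which), for a name from the list of things; names that differ only in an ending like _2 or _b are one class to them, and where a whole thing is asked for, a point or a joint stands for the part that bears it (a point fixed in the world has none). Each returns a list of dicts, best first, with "confidence" (0 to 1); they miss things now and then, are a little off and sometimes report something else, mostly with a low value. They report only what shows in the picture. A call takes as long as a camera call.
- robot.cut_out(label, picture): "region" (400x640 bool, what is visible of it) and "at" ([row, column] in pixels, amid what is visible of it).
The state is a dict: "time_s": time; "joint_positions": joint angles; "joint_velocities": joint speeds; "tau": joint torques, N m; "tcp_pos": TCP position; "tcp_rot": TCP orientation; "contact_force": force on the tool from outside, world axes, zero at the start; "moment": the same for the moment, N m; "width": opening from 0.0 (shut) to 1.0 (fully open); "grasp_force": force on a finger pad.
Only numpy, scipy, OpenCV 4.12 (cv2) and the standard library are available. Lean on these libraries where they do the work, as an engineer would, in place of code of your own. Each camera call takes 0.05 s, during which the arm holds its last target. There are 200 camera calls.

## Working session

There is one attempt and no reset: what is moved stays moved. The work goes in short steps, Python scripts to look and compute and a tool call to move; the robot and the scene stay as the last step left them, time stands still between calls to the robot, and variables do not carry over. Pictures are saved under pics/ and viewed, at most 10 in all, crops included, and the job is handed in when it is done.

Besides the shell and the picture viewer there is one more tool, called by a JSON object that holds its "method" and its "body", one argument or row to a line. apply_moves: Moves the arm, as the interface text tells. Its arguments: {"type":"object","properties":{"commands":{"type":"array","items":{"type":"array","items":{"type":"array","items":{"type":"number"}}}},"grip_force":{"type":"number"}},"required":["commands"]}

```bash
ls; mkdir -p pics
cat > h.py <<'E'
import numpy as np, cv2
from station import robot
def undist(px,P):
    K=np.array(P["K"]);d=np.array([[ [px[0],px[1]] ]],float)
    x=cv2.undistortPoints(d,K,np.array([P["k1"],0,0,0,0.]))[0,0]
    return np.array([x[0],x[1],1])
def ray(px,P,pose=None):
    v=undist(px,P)
    if "R" in P:
        R=np.array(P["R"]);t=np.array(P["t"]);return -R.T@t,R.T@v
    H=np.array(P["hand_eye"]);Rt=np.array(pose["tcp_rot"]).reshape(3,3);p=np.array(pose["tcp_pos"])
    return p+Rt@H[:3,3],Rt@(H[:3,:3]@v)
def at_z(px,z,P,pose=None):
    o,d=ray(px,P,pose);return o+d*(z-o[2])/d[2]
def project(X,P,pose=None):
    X=np.atleast_2d(X)
    if "R" in P: R=np.array(P["R"]);t=np.array(P["t"])
    else:
        H=np.array(P["hand_eye"]);T=np.eye(4);T[:3,:3]=np.array(pose["tcp_rot"]).reshape(3,3);T[:3,3]=pose["tcp_pos"]
        M=np.linalg.inv(T@H);R=M[:3,:3];t=M[:3,3]
    return cv2.projectPoints(X,cv2.Rodrigues(R)[0],t,np.array(P["K"]),np.array([P["k1"],0,0,0,0.]))[0][:,0]
E
python3 - <<'E'
from h import *
print(robot.hold_point_z); s=robot.observe(); print(s)
for n in ["scene","top"]:
    P=robot.snapshot(n); cv2.imwrite(f"pics/{n}0.png",P["img"]); print(n,P["k1"],np.array(P["K"]).round(1).tolist(),"cam",(-np.array(P["R"]).T@np.array(P["t"])).round(3))
    for l,z in [("index_knob",.075),("vial_mid",.0745),("crimper",.03),("tray_mid",.03),("decapper_mid",.02),("dial",.032)]:
        for r in robot.cut_out(l,P)[:4]:
            a=r["at"]; print(l,round(r["confidence"],2),np.round(a,1),at_z((a[1],a[0]),z,P).round(3),r["region"].sum())
E
```

```text
pics
0.0187
{'time_s': 0.0, 'joint_positions': array([ 1.10598697e+00,  5.33477711e-02,  1.61432090e+00,  1.35091871e-05,
        1.47597425e+00, -1.18976404e-01]), 'joint_velocities': array([ 0.00036429, -0.00035899,  0.0004537 ,  0.00040398,  0.00132209,
       -0.00179616]), 'tau': array([-1.68948980e-03, -3.93681836e+01, -3.70169806e+01, -2.70224782e-04,
        7.05260580e-03, -9.00549821e-06]), 'tcp_pos': array([0.2115619 , 0.58743787, 0.23005258]), 'tcp_rot': array([[-9.40792867e-01,  3.38980701e-01, -9.31054139e-04],
       [ 3.38981882e-01,  9.40791128e-01, -1.82671049e-03],
       [ 2.56707872e-04, -2.03416668e-03, -9.99997898e-01]]), 'contact_force': array([-1.12019582,  0.50236358, -0.53303796]), 'moment': array([-0.0078563 ,  0.02587461, -0.01990989]), 'grasp_force': 0.0, 'width': 1.0025807213560856}
scene 0.009869456298886395 [[368.5, 0.0, 313.2], [0.0, 368.5, 195.6], [0.0, 0.0, 1.0]] cam [1.117 0.433 0.84 ]
vial_mid 0.41 [197.8 302.5] [ 0.543 -0.043  0.075] 131
crimper 0.87 [213.1 302.5] [ 0.559 -0.032  0.03 ] 13465
tray_mid 0.94 [315.5 452. ] [0.607 0.444 0.03 ] 2664
decapper_mid 0.71 [156.9 226.5] [ 0.5   -0.414  0.02 ] 465
dial 0.71 [218.8 328.5] [0.534 0.044 0.032] 3221
top -0.06913260635925746 [[453.0, 0.0, 323.4], [0.0, 453.0, 193.5], [0.0, 0.0, 1.0]] cam [ 0.36  -0.011  1.488]
index_knob 0.36 [218.6 269.9] [0.449 0.135 0.075] 46
vial_mid 0.21 [174.1 180.7] [0.587 0.421 0.075] 1262
crimper 0.56 [195.3 318.2] [ 0.529 -0.015  0.03 ] 12073
tray_mid 0.72 [175.  178.1] [0.591 0.443 0.03 ] 1315
decapper_mid 0.55 [211.5 451.7] [ 0.481 -0.454  0.02 ] 436
dial 0.78 [197.4 295.8] [0.521 0.057 0.032] 3134
```

Run:
```python
import cv2
a=cv2.imread("pics/scene0.png");b=cv2.imread("pics/top0.png")
c=cv2.resize(a[120:340,180:500],None,fx=1.25,fy=1.25);d=cv2.resize(b[120:290,220:420],None,fx=2,fy=2)
import numpy as np
o=np.zeros((600,800,3),np.uint8);o[:275,:400]=c;o[:250,400:800]=b[120:290,220:420].repeat(1,0).copy() if 0 else cv2.resize(b[135:260,220:420],(400,250))
o[280:600,:512]=cv2.resize(b,(512,320))
cv2.imwrite("pics/mix.png",o)
```

```text
(no output)
```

View pics/mix.png

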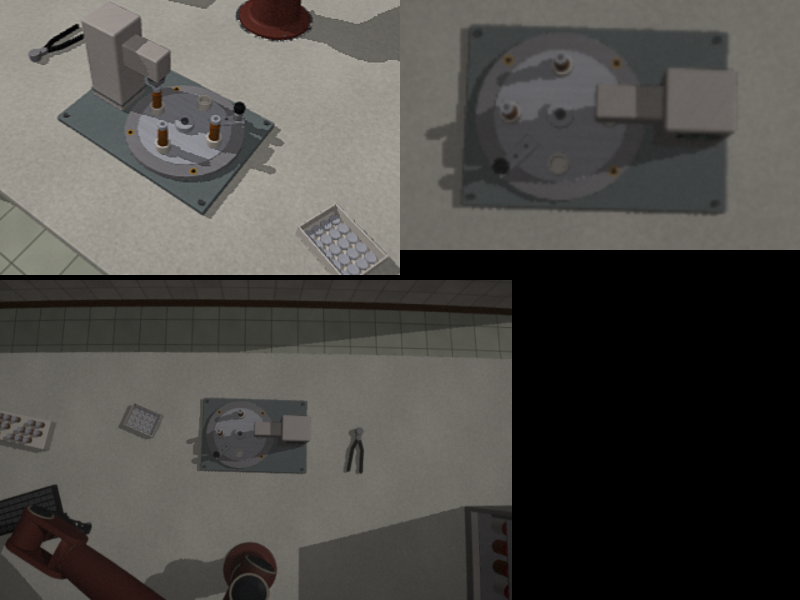

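The pictures show the crimper with its head to the robot's right (about (430,190) in the top view) and the knob at front left, top px (270,218). The vials are at the far, left and head nests. Tray and decapper are well clear. I'll move above the dial for a close look.

{"method": "apply_moves", "body": {
  "commands": [
    [[-27,-25,-5,0,0,0,1],[-27,-25,-5,0,0,0,1],[-27,-25,-5,0,0,0,1],[-27,-25,-5,0,0,0,1],[-27,-25,-5,0,0,0,1],[-27,-25,-5,0,0,0,1],[-27,-25,-5,0,0,0,1],[-27,-25,-5,0,0,0,1],[-27,-25,-5,0,0,0,1],[-27,-25,-5,0,0,0,1],[-27,-25,-5,0,0,0,1],[-27,-25,-5,0,0,0,1]]
  ]
}}

```text
time_s: 1.7
tcp_pos: [0.4154, 0.1943, 0.2919]
tcp_rot: [[-0.941, 0.339, 0.001], [0.339, 0.941, 0.0], [-0.001, 0.001, -1.0]]
contact_force: [1.1, 0.3, 0.4]
width: 1.001
grasp_force: 0.0
```

{"method": "apply_moves", "body": {
  "commands": [
    [[-27,-24,-4,0,0,0,1],[-27,-24,-4,0,0,0,1],[-27,-24,-4,0,0,0,1],[0,0,0,0,0,0.109,1],[0,0,0,0,0,0.109,1],[0,0,0,0,0,0.109,1],[0,0,0,0,0,0.109,1],[0,0,0,0,0,0,1],[0,0,0,0,0,0,1]]
  ]
}}

```text
time_s: 2.45
tcp_pos: [0.4668, 0.1007, 0.3034]
tcp_rot: [[-0.712, 0.703, 0.0], [0.703, 0.712, -0.0], [-0.0, 0.0, -1.0]]
contact_force: [0.4, 0.2, -0.1]
width: 1.0
grasp_force: 0.0
```

Run:
```python
from h import *
s=robot.observe();P=robot.snapshot("wrist");cv2.imwrite("pics/w1.png",P["img"])
import pickle;pickle.dump((s,P),open("w1.pkl","wb"))
print(np.array(P["hand_eye"]).round(3).tolist(),P["k1"])
for l,z in [("index_knob",.086),("vial_mid",.113),("left_vial_mid",.113),("crimper",.03),("dial",.032)]:
    for r in robot.cut_out(l,P)[:4]:
        a=r["at"]; print(l,round(r["confidence"],2),np.round(a,1),at_z((a[1],a[0]),z,P,s).round(3),r["region"].sum())
```

```text
[[-0.0, -0.964, -0.265, 0.067], [1.0, -0.0, 0.0, -0.001], [-0.0, -0.265, 0.964, -0.143], [0.0, 0.0, 0.0, 1.0]] 0.01480136345700401
index_knob 0.74 [144.9 330.2] [0.453 0.136 0.086] 357
vial_mid 0.78 [272.7 285.8] [ 0.526 -0.014  0.113] 411
left_vial_mid 0.83 [198.5 372.4] [0.53  0.129 0.113] 490
crimper 0.8 [223.4 312.9] [0.524 0.035 0.03 ] 40952
dial 0.94 [218.4 325.3] [0.531 0.054 0.032] 14782
```

View pics/w1.png

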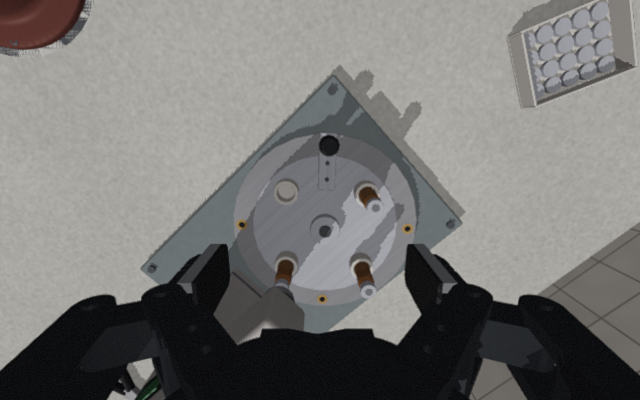

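The wrist view shows the knob at (329,145), the hub at (324,230), the empty front nest at (287,191), and ring holes at (242,225), (322,299) and (408,229). The holes give the dial pose directly.

Run:
```python
from h import *
import pickle;s,P=pickle.load(open("w1.pkl","rb"))
a,b,c=[at_z(p,.03,P,s) for p in [(242,225),(408,229),(322,299)]]
o=(a+b)/2;print(o,np.linalg.norm(a-b)/2,np.linalg.norm(c-o))
d=b-a;yaw=np.arctan2(d[1],d[0])-np.pi/4;e=c-o;y2=np.arctan2(e[1],e[0])+np.pi/4;print("yaw",np.degrees([yaw,y2]))
k=[r for r in robot.cut_out("index_knob",robot.snapshot("wrist"))][0]["at"]
K=at_z((k[1],k[0]),.083,P,s);print("knob",K, np.linalg.norm(K[:2]-o[:2]),np.degrees(np.arctan2(K[1]-o[1],K[0]-o[0])))
y=(yaw+y2)/2
for n,l in [("knob",(-.088,.088)),("front",(-.08,0)),("left",(0,.08)),("far",(.08,0)),("knob_end",(.088,.088))]:
    w=o[:2]+np.array([[np.cos(y),-np.sin(y)],[np.sin(y),np.cos(y)]])@l;print(n,w.round(4),project(np.r_[w,.036 if n!="knob" else .086],P,s).round(1))
```

```text
[0.54106208 0.04414052 0.03      ] 0.1255768391851728 0.12468767904273659
yaw [-1.11713487 -1.56123683]
knob [0.45277777 0.13303516 0.083     ] 0.12528517898961422 134.80263444198619
knob [0.4551 0.1342] [[330.2 147.7]]
front [0.4611 0.046 ] [[287.5 190.6]]
left [0.5429 0.1241] [[365.8 192.8]]
far [0.621  0.0423] [[360.5 263.7]]
knob_end [0.6311 0.1301] [[408.4 230.8]]
```

{"method": "apply_moves", "body": {
  "commands": [
    [[16,7,0,0,0,0,1],[16.5,7,0,0,0,0,1],[0,0,35,0,0,0,1],[0,0,38,0,0,0,1],[0,0,38,0,0,0,1],[0,0,38,0,0,0,1],[0,0,36,0,0,0,1],[0,0,30,0,0,0,1],[0,0,20,0,0,0,1],[0,0,10,0,0,0,1],[0,0,0,0,0,0,1],[0,0,0,0,0,0,1]]
  ]
}}

```text
time_s: 3.85
tcp_pos: [0.454, 0.1336, 0.0589]
tcp_rot: [[-0.71, 0.704, 0.0], [0.704, 0.71, 0.0], [-0.0, 0.0, -1.0]]
contact_force: [-0.0, -0.3, -0.1]
width: 1.001
grasp_force: 0.0
```

{"method": "apply_moves", "body": {
  "commands": [
    [[0,0,0,0,0,0,0.2],[0,0,0,0,0,0,0.1],[0,0,0,0,0,0,0.1],[0,0,0,0,0,0,0.1],[0,0,0,0,0,0,0.1],[0,0,0,0,0,0,0.1],[0,0,0,0,0,0,0.1],[0,0,0,0,0,0,0.1],[0,0,0,0,0,0,0.1],[0,0,0,0,0,0,0.1]]
  ],
  "grip_force": 50
}}

```text
time_s: 4.68
tcp_pos: [0.4543, 0.1338, 0.0593]
tcp_rot: [[-0.71, 0.705, 0.001], [0.705, 0.71, 0.001], [-0.001, 0.001, -1.0]]
contact_force: [-0.6, 1.6, 5.5]
width: 0.278
grasp_force: 49.2
```

{"method": "apply_moves", "body": {
  "commands": [
    [[0,0,-4,0,0,0,0.1],[0,0,-4,0,0,0,0.1],[0,0,-4,0,0,0,0.1],[0,0,0,0,0,0,0.1],[0,0,0,0,0,0,0.1]]
  ]
}}

```text
time_s: 5.1
tcp_pos: [0.4534, 0.1332, 0.0698]
tcp_rot: [[-0.71, 0.704, -0.0], [0.704, 0.71, -0.001], [-0.001, -0.001, -1.0]]
contact_force: [5.3, -1.1, -8.3]
width: 0.277
grasp_force: 49.4
```

Run:
```python
from h import *
P=robot.snapshot("wrist");cv2.imwrite("pics/w2.png",P["img"]);s=robot.observe();print(s["contact_force"],s["moment"],s["width"],s["tcp_pos"],s["joint_positions"])
```

```text
[ 3.91618088 -1.43991832 -7.83049632] [-0.23046129 -0.82987016  0.19823862] 0.28338273885451676 [0.45335887 0.13320577 0.06972258] [ 1.28526232e-01 -1.58302140e-01  2.09923511e+00 -7.71885916e-04
  1.20089667e+00 -6.60332828e-01]
```

View pics/w2.png

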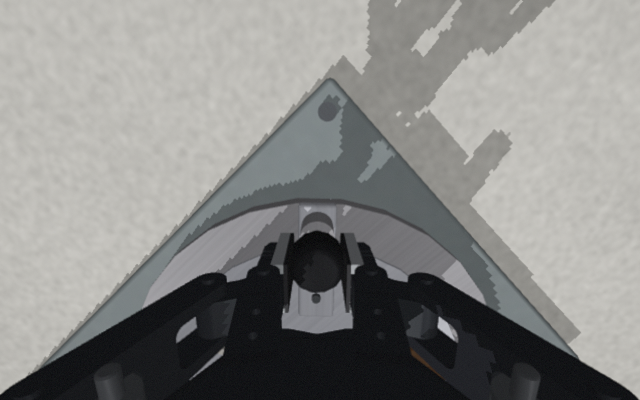

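Lift force of about 8 N matches the spring near the top, and the knob is squarely between the pads. I'll lift slightly more and start the swing.

{"method": "apply_moves", "body": {
  "commands": [
    [[0,0,-1.2,0,0,0,0.1],[-0.85,13.05,0,0,0,0.1047,0.1],[-0.85,13.05,0,0,0,0.1047,0.1],[-0.85,13.05,0,0,0,0.1047,0.1],[-0.85,13.05,0,0,0,0.1047,0.1],[-0.85,13.05,0,0,0,0.1047,0.1],[0,0,0,0,0,0,0.1]]
  ]
}}

```text
time_s: 5.73
tcp_pos: [0.5106, 0.1649, 0.0706]
tcp_rot: [[-0.259, 0.966, -0.002], [0.966, 0.259, -0.002], [-0.001, -0.002, -1.0]]
contact_force: [1.6, -4.1, -7.8]
width: 0.277
grasp_force: 50.0
```

{"method": "apply_moves", "body": {
  "commands": [
    [[-0.85,13.05,0,0,0,0.1047,0.1],[-0.85,13.05,0,0,0,0.1047,0.1],[-0.85,13.05,0,0,0,0.1047,0.1],[-0.85,13.05,0,0,0,0.1047,0.1],[-0.85,13.05,0,0,0,0.1047,0.1],[-0.85,13.05,0,0,0,0.1047,0.1],[-0.85,13.05,0,0,0,0.1047,0.1],[-0.85,13.05,0,0,0,0.1047,0.1],[-0.85,13.05,0,0,0,0.1047,0.1],[-0.85,13.05,0,0,0,0.1047,0.1],[0,0,0,0,0,0,0.1],[0,0,0,0,0,0,0.1]]
  ]
}}

```text
time_s: 6.73
tcp_pos: [0.6282, 0.1312, 0.0692]
tcp_rot: [[0.704, 0.71, -0.006], [0.71, -0.704, -0.001], [-0.005, -0.004, -1.0]]
contact_force: [-2.0, -1.8, -8.1]
width: 0.281
grasp_force: 50.1
```

{"method": "apply_moves", "body": {
  "commands": [
    [[0,2,0,0,0,0.016,0.1],[0,0,0,0,0,0,0.1],[0,0,2,0,0,0,0.1],[0,0,2,0,0,0,0.1],[0,0,2,0,0,0,0.1],[0,0,0,0,0,0,0.1],[0,0,0,0,0,0,0.1]]
  ]
}}

```text
time_s: 7.32
tcp_pos: [0.6294, 0.13, 0.0643]
tcp_rot: [[0.715, 0.699, -0.005], [0.699, -0.715, -0.002], [-0.005, -0.002, -1.0]]
contact_force: [-3.7, -6.0, -5.7]
width: 0.281
grasp_force: 50.2
```

{"method": "apply_moves", "body": {
  "commands": [
    [[0,0,2,0,0,0,0.1],[0,0,2,0,0,0,0.1],[0,0,1.5,0,0,0,0.1],[0,0,0,0,0,0,0.1],[0,0,0,0,0,0,0.1]]
  ]
}}

```text
time_s: 7.73
tcp_pos: [0.6296, 0.1299, 0.0595]
tcp_rot: [[0.715, 0.699, -0.005], [0.699, -0.715, -0.002], [-0.005, -0.002, -1.0]]
contact_force: [-5.2, -6.9, -5.4]
width: 0.28
grasp_force: 50.4
```

{"method": "apply_moves", "body": {
  "commands": [
    [[0,0,0,0,0,0,0.5],[0,0,0,0,0,0,0.8],[0,0,0,0,0,0,0.8],[0,0,0,0,0,0,0.8],[0,0,0,0,0,0,0.8],[0,0,0,0,0,0,0.8]]
  ]
}}

```text
time_s: 8.23
tcp_pos: [0.6321, 0.1309, 0.0607]
tcp_rot: [[0.715, 0.699, 0.001], [0.699, -0.715, 0.0], [0.001, 0.001, -1.0]]
contact_force: [0.8, 0.3, 0.1]
width: 0.8
grasp_force: 0.0
```

{"method": "apply_moves", "body": {
  "commands": [
    [[0,0,-15,0,0,0,0.8],[0,0,-30,0,0,0,0.8],[0,0,-40,0,0,0,0.8],[0,0,-40,0,0,0,0.8],[0,0,-40,0,0,0,0.8],[0,0,-40,0,0,0,0.8],[0,0,-35,0,0,0,0.8],[-25,0,0,0,0,0,0.8],[-30,0,0,0,0,0,0.8],[-25,0,0,0,0,0,0.8],[0,0,0,0,0,0,1],[0,0,0,0,0,0,1]]
  ]
}}

```text
time_s: 9.23
tcp_pos: [0.5741, 0.0742, 0.3015]
tcp_rot: [[0.717, 0.698, 0.002], [0.698, -0.717, 0.0], [0.002, 0.001, -1.0]]
contact_force: [0.1, 0.9, 0.4]
width: 0.996
grasp_force: 0.0
```

Run:
```python
from h import *
import pickle
s=robot.observe();P=robot.snapshot("wrist");cv2.imwrite("pics/w3.png",P["img"]);pickle.dump((s,P),open("w3.pkl","wb"));print(s["tcp_pos"])
for l,z in [("index_knob",.083),("vial_mid",.0745)]:
    for r in robot.cut_out(l,P)[:4]:
        a=r["at"]; print(l,round(r["confidence"],2),np.round(a,1),at_z((a[1],a[0]),z,P,s).round(3),r["region"].sum())
```

```text
[0.57411209 0.07422482 0.30154117]
index_knob 0.7 [107.4 317.7] [0.631 0.128 0.083] 394
vial_mid 0.6 [247.3 271.7] [0.456 0.045 0.075] 554
```

View pics/w3.png

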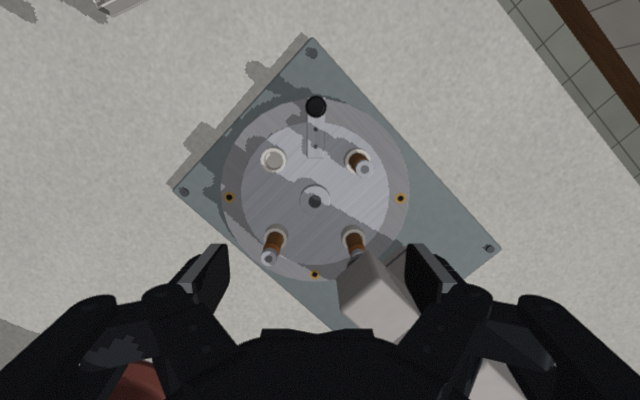

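The knob now sits over the far-left hole at (316,106), and the crimped vial is in front at (273,247). I'll move over the vial and turn the tool.

{"method": "apply_moves", "body": {
  "commands": [
    [[-25.3,-14.5,0,0,0,0,1],[-25.3,-14.5,0,0,0,0,1],[-25.3,-14.5,0,0,0,0,1],[-25.3,-14.5,0,0,0,0,1],[0,0,0,0,0,-0.122,1],[0,0,0,0,0,-0.122,1],[0,0,0,0,0,-0.122,1],[0,0,0,0,0,-0.122,1],[0,0,0,0,0,-0.122,1],[0,0,0,0,0,-0.122,1],[0,0,0,0,0,-0.122,1],[0,0,0,0,0,-0.122,1]]
  ]
}}

```text
time_s: 10.38
tcp_pos: [0.462, 0.0461, 0.3001]
tcp_rot: [[-0.185, 0.983, -0.0], [0.983, 0.185, 0.0], [0.0, -0.0, -1.0]]
contact_force: [-0.5, -0.1, -0.2]
width: 0.999
grasp_force: 0.0
```

{"method": "apply_moves", "body": {
  "commands": [
    [[0,0,0,0,0,-0.122,1],[0,0,0,0,0,-0.122,1],[0,0,0,0,0,-0.122,1],[0,0,0,0,0,-0.122,1],[0,0,0,0,0,-0.122,1],[0,0,20,0,0,0,1],[0,0,20,0,0,0,1],[0,0,0,0,0,0,1],[0,0,0,0,0,0,1]]
  ]
}}

```text
time_s: 11.13
tcp_pos: [0.4612, 0.046, 0.259]
tcp_rot: [[-0.71, 0.704, -0.003], [0.704, 0.71, 0.0], [0.002, -0.002, -1.0]]
contact_force: [-0.0, 0.0, -0.3]
width: 1.0
grasp_force: 0.0
```

Run:
```python
from h import *
import pickle
s3,P3=pickle.load(open("w3.pkl","rb"))
a,b=at_z((229,197),.03,P3,s3),at_z((401,198),.03,P3,s3);print("center",(a+b)/2)
c=np.array([.5411,.0441]);q=np.radians(43.8)
for z in (.075,.084): print("knob ctr proj",z,project(np.r_[c+.125*np.array([np.cos(q),np.sin(q)]),z],P3,s3).round(1))
s=robot.observe();P=robot.snapshot("wrist");print(s["tcp_pos"],s["tcp_rot"].round(3).tolist())
r=robot.cut_out("vial_mid",P)
for i in r[:3]: print(i["at"],i["confidence"],i["region"].sum(),at_z(i["at"][::-1],.0745,P,s))
im=P["img"].copy()
for z in (.036,.054,.102,.113):
    p=project([.461,.046,z],P,s)[0];print(z,p);cv2.circle(im,tuple(int(v) for v in p.round()),3,(0,255,0),1)
cv2.imwrite("pics/w4.png",im)
P=robot.snapshot("scene");cv2.imwrite("pics/s4.png",cv2.resize(P["img"][120:340,180:500],None,fx=2,fy=2))
```

```text
center [0.53924344 0.04363684 0.03      ]
knob ctr proj 0.075 [[316.3 105.6]]
knob ctr proj 0.084 [[316.3 105.3]]
[0.46117352 0.04599447 0.25902754] [[-0.71, 0.704, -0.003], [0.704, 0.71, 0.0], [0.002, -0.002, -1.0]]
[178.1, 317.8] 0.87 492 [0.46033486 0.04692386 0.0745    ]
0.036 [317.59860315 172.9765506 ]
0.054 [317.61451031 175.66600006]
0.102 [317.66571935 184.32114676]
0.113 [317.67970673 186.68448321]
```

View pics/w4.png

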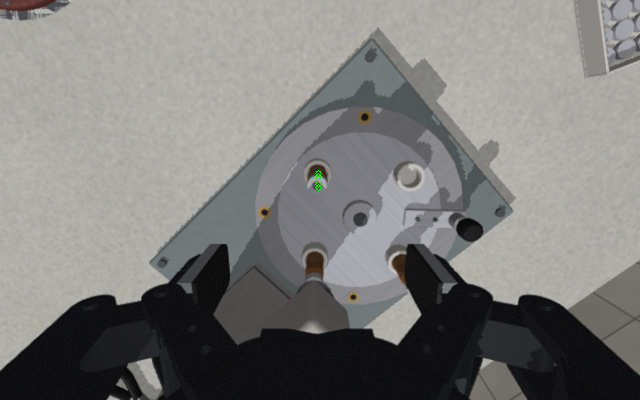

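View pics/s4.png

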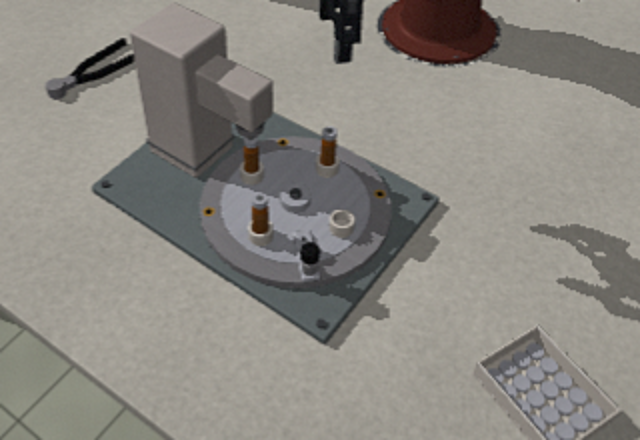

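The marker sits on the vial cap, about (318,182), and all the vials are seated. I'll check the knob height once in the scene picture.

Run:
```python
from h import *
P=robot.snapshot("scene")
def blob(im,x0,x1,y0,y1):
    g=im[y0:y1,x0:x1].max(2);m=(g<45).astype(np.uint8);n,l,st,ce=cv2.connectedComponentsWithStats(m);i=1+st[1:,4].argmax();return ce[i]+[x0,y0],st[i]+[x0,y0,0,0,0]
print(blob(P["img"],320,350,230,262))
c=np.array([.5411,.0441]);q=np.radians(43.8);q0=np.radians(134.3)
for z in (.075,.080,.084): print(z,project(np.r_[c+.125*np.array([np.cos(q),np.sin(q)]),z],P))
I=cv2.imread("pics/scene0.png");print(blob(I,355,390,195,220),[project(np.r_[c+.125*np.array([np.cos(q0),np.sin(q0)]),z],P) for z in (.075,.084)])
```

```text
(array([334.72289157, 246.21686747]), array([330, 241,  10,  11,  83]))
0.075 [[334.87730648 246.19070518]]
0.08 [[334.93737747 245.00815554]]
0.084 [[334.9857652  244.05567182]]
(array([371.11267606, 206.23943662]), array([367, 202,   9,  10,  71])) [array([[371.07030457, 205.66656864]]), array([[371.39278376, 203.48310434]])]
```

{"method": "apply_moves", "body": {
  "commands": [
    [[0,0,30,0,0,0,1],[0,0,36,0,0,0,1],[0,0,36,0,0,0,1],[0,0,36,0,0,0,1],[0,0,30,0,0,0,1],[0,0,20,0,0,0,1],[0,0,8,0,0,0,1],[0,0,0,0,0,0,1],[0,0,0,0,0,0,1]]
  ]
}}

```text
time_s: 12.08
tcp_pos: [0.4626, 0.0455, 0.0654]
tcp_rot: [[-0.709, 0.705, 0.002], [0.705, 0.709, -0.0], [-0.001, 0.001, -1.0]]
contact_force: [0.0, 0.1, 0.4]
width: 1.002
grasp_force: 0.0
```

The knob is home (seen at row 246.2, predicted 246.2). Closing on the vial.

{"method": "apply_moves", "body": {
  "commands": [
    [[0,0,3,0,0,0,0.5],[0,0,0,0,0,0,0.3],[0,0,0,0,0,0,0.1],[0,0,0,0,0,0,0.1],[0,0,0,0,0,0,0.1],[0,0,0,0,0,0,0.1],[0,0,0,0,0,0,0.1],[0,0,0,0,0,0,0.1],[0,0,0,0,0,0,0.1],[0,0,0,0,0,0,0.1],[0,0,0,0,0,0,0.1]]
  ],
  "grip_force": 40
}}

```text
time_s: 13.0
tcp_pos: [0.462, 0.0455, 0.0617]
tcp_rot: [[-0.709, 0.705, 0.001], [0.705, 0.709, -0.0], [-0.001, 0.0, -1.0]]
contact_force: [-1.7, -0.1, 5.5]
width: 0.243
grasp_force: 39.4
```

{"method": "apply_moves", "body": {
  "commands": [
    [[0,0,-6,0,0,0,0.1],[0,0,-8,0,0,0,0.1],[0,0,-8,0,0,0,0.1],[0,0,-12,0,0,0,0.1],[0,0,-20,0,0,0,0.1],[0,0,-25,0,0,0,0.1],[0,0,-35,0,0,0,0.1],[0,0,-35,0,0,0,0.1],[0,0,-35,0,0,0,0.1],[0,0,-35,0,0,0,0.1],[0,0,-25,0,0,0,0.1],[0,0,0,0,0,0,0.1]]
  ]
}}

```text
time_s: 14.0
tcp_pos: [0.4637, 0.0454, 0.3136]
tcp_rot: [[-0.709, 0.705, 0.013], [0.705, 0.709, -0.001], [-0.009, 0.008, -1.0]]
contact_force: [0.9, 0.4, 0.8]
width: 0.252
grasp_force: 39.2
```

{"method": "apply_moves", "body": {
  "commands": [
    [[0,0,0,-0.0823,-0.0823,0,0.1],[0,0,0,-0.0823,-0.0823,0,0.1],[0,0,0,-0.0823,-0.0823,0,0.1],[0,0,0,-0.0823,-0.0823,0,0.1],[0,0,0,-0.0823,-0.0823,0,0.1],[0,0,0,-0.0823,-0.0823,0,0.1],[0,0,0,-0.0823,-0.0823,0,0.1],[0,0,0,-0.0823,-0.0823,0,0.1],[0,0,0,-0.0823,-0.0823,0,0.1],[0,0,0,0,0,0,0.1],[0,0,0,0,0,0,0.1]]
  ]
}}

```text
time_s: 14.92
tcp_pos: [0.4998, 0.0535, 0.3023]
tcp_rot: [[-0.367, 0.368, 0.855], [0.706, 0.709, -0.002], [-0.606, 0.602, -0.519]]
contact_force: [-0.2, -0.0, -0.1]
width: 0.245
grasp_force: 39.6
```

Run:
```python
from h import *
s=robot.observe();print(s["joint_positions"].round(3),s["tcp_rot"][:,2],s["tcp_pos"],s["width"],s["grasp_force"])
P=robot.snapshot("scene");cv2.imwrite("pics/s5.png",cv2.resize(P["img"][40:300,180:500],None,fx=2,fy=2))
```

```text
[-0.078 -1.01   2.454  0.103  0.677 -0.908] [ 0.85473095 -0.00215806 -0.5190668 ] [0.4998348  0.0534591  0.30225656] 0.24511722442798073 39.551761772017926
```

View pics/s5.png

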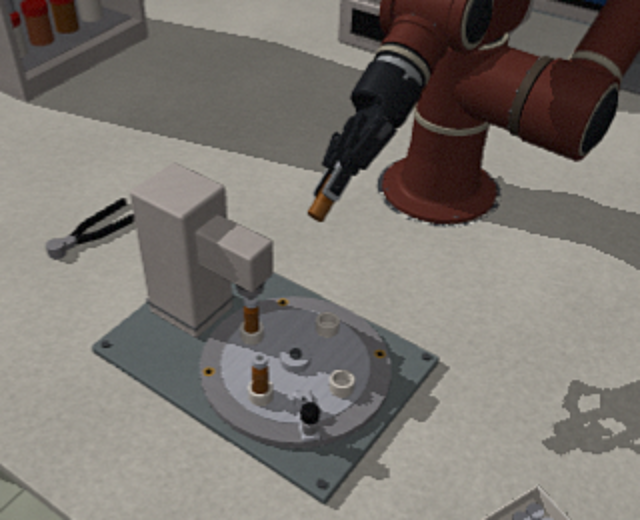

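The vial is held leaning about 59°, with the other two vials seated, but joint 2 is sitting on its limit. I'll move outward, left and up to back off it.

{"method": "apply_moves", "body": {
  "commands": [
    [[-1.2,19,9,0,0,0,0.1],[-1.2,19,9,0,0,0,0.1],[-1.2,19,9,0,0,0,0.1],[-1.2,19,9,0,0,0,0.1],[0,0,0,-0.014,-0.014,0,0.1],[0,0,0,0,0,0,0.1],[0,0,0,0,0,0,0.1],[0,0,0,0,0,0,0.1],[0,0,0,0,0,0,0.1],[0,0,0,0,0,0,0.1]]
  ]
}}

```text
time_s: 15.8
tcp_pos: [0.5609, 0.1029, 0.3354]
tcp_rot: [[-0.349, 0.353, 0.868], [0.706, 0.708, -0.004], [-0.616, 0.612, -0.496]]
contact_force: [-0.2, 0.6, -0.7]
width: 0.247
grasp_force: 39.6
```

Run:
```python
from h import *
s=robot.observe();print(s["joint_positions"].round(3),s["tcp_rot"].round(3)[:,2],s["tcp_pos"],s["width"],s["grasp_force"])
P=robot.snapshot("scene");cv2.imwrite("pics/s6.png",cv2.resize(P["img"][40:300,180:500],None,fx=2,fy=2))
```

```text
[ 0.092 -0.734  2.28  -0.16   0.552 -0.604] [ 0.868 -0.004 -0.496] [0.56085794 0.10290014 0.33540822] 0.24655038200422658 39.56035366805736
```

View pics/s6.png

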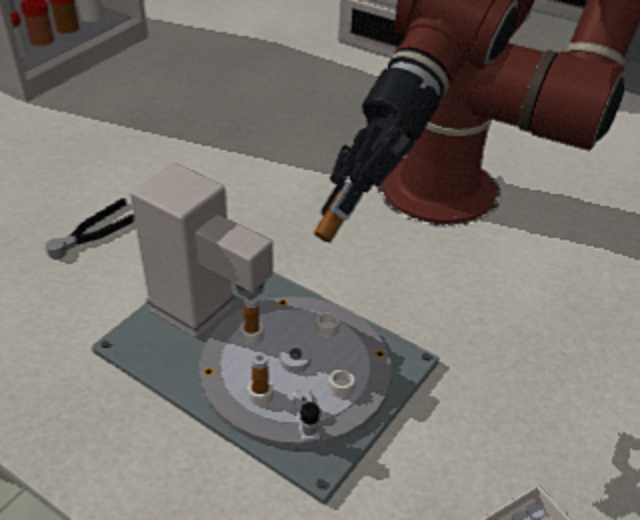

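The vial is held about 0.33 m up, leaning 60°, along the tool axis and clear of the machine. The joints are inside their ranges, so I'm handing it in.

```bash
python3 -c "
from station import robot
print(robot.sign_off())"
```

```text
the job is handed in; nothing more can be done
None
```

The job is handed in: the dial is turned a quarter clockwise with the knob home, and the crimped vial is held about 33 cm up, leaning about 60°, with the other two vials still in their nests and the tray and decapper not touched.

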